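# Load a clamp cam through the dust lock

## Robot

A 6-joint arm with a two-finger parallel gripper is mounted at the origin on the work surface. World frame = base frame: x ahead of the robot, y to its left, z up, the work surface at z = 0. Lengths are in m, angles in rad, forces in N, time in s.
With the tool pointing down it reaches from about 0.325 to 0.9 m from the base axis. Payload 6.1 kg.
Tool frame: the origin (TCP) lies midway between the tips of the shut fingers; the grasp point (between the pads) lies 19 mm behind it; z points along the fingers, y is the line along which they close (so a half turn about z gives the same grasp; the last joint's range is limited). The gripper opens to 85 mm and grips with 20 to 120 N. Pads are 22 mm wide; open, the fingers measure 114 mm over their backs; the gripper's body (76 mm by 85 mm) begins 54 mm behind the grasp point. The pads swing forward as they close: fully open they stand 13 mm farther back than shut.
Start: joints at [0.994, 0.22, 1.526, -0, 1.395, -0.126], TCP at [0.272, 0.563, 0.231] pointing down, gripper open.
Joint ranges: [-2.98, 2.98], [-0.91, 2.08], [0.09, 2.57], [-1.24, 4.39], [0.2, 2.65], [-2.68, 2.68]. Speed limits (rad/s): [2.57, 2.57, 3.01, 3.14, 3.14, 3.14].

## Interface

Orientations are given as a 3x3 rotation matrix whose columns are the frame's x, y, z axes.
In Python, from station import get_state, grab_frame, camera_info, sign_off, boxes_of, masks_of gives the robot as it stands.
- The arm moves only by the shell command python3 -m jog 'ROWS' [OPENING] [FORCE]. ROWS is JSON, a list of rows, each a list of 6 numbers: the shift along the tool's x, y, z in m, then the turn, a rotation vector about the tool's x, y, z in rad. A call has exactly 10 rows; each row is the pose to reach, as a shift and turn from the pose commanded when the call began, along the tool's axes at that moment; what a row does not reach only later rows make up. A row lasts 1/10 s, in which the tool goes at most 50 mm and 8.59 degrees, less where a joint would pass 70% of its speed; a pose out of reach is approached as far as the arm can. A call with a gripper value outside its range is refused whole. OPENING is the closure, from 0 (fully open) to 1 (shut), set as the call begins (- or left out, the last holds). The fingers move at their own pace and stop on an object; FORCE is the grip in N (left out, the last holds). Time passes only in rows, so rows that repeat a pose let the fingers close, or fill a call up. It gives the time, the measured TCP pose, the force, the opening and the grip force at its end, in the units of the state.
- get_state(): the state, without advancing time (a new reading comes with each control period).
- grab_frame(name): name is "scene" or "top"; returns the picture (384x512x3 uint8, blue, green, red); there is no depth.
- camera_info(name): a dict with "fx", "fy", "cx", "cy" (pixels), "world_from_camera" (4x4, takes a point from camera to world coordinates). Camera axes: x right, y down, z forward; pixel columns grow to the right and rows downward; lengths in m; the calibration is good to about 2 mm. A picture is of the moment at which its call begins. camera_info takes no time and is no camera call.
- sign_off(): hands the job in; it is judged then, once.
Trained networks look in the newest picture that a camera, given by its name, has taken for a name from the list of things; names that differ only in an ending like _2 or _b are one class to them, and where a whole thing is asked for, a point or a joint stands for the part that bears it (a point fixed in the world has none). Each returns a list of dicts, best first, with "confidence" (0 to 1); they miss things now and then, are a little off and sometimes report something else, mostly with a low value. They report only what shows in the picture. A call takes as long as a camera call. They do not tell look-alikes from the thing itself.
- boxes_of(target, camera): "position" ([x, y, z] in m, in world coordinates, good to about 4 mm: the middle of the surface that is visible of it).
- masks_of(target, camera): "region" (384x512 bool, what is visible of it).
The state is a dict: "clock": time; "joint_positions": joint angles; "qd": joint speeds; "effort": joint torques, N m; "tcp_pos": TCP position; "eef_rot": TCP orientation; "ft_force": force on the tool from outside, world axes, zero at the start; "moment": the same for the moment, N m; "width": finger opening in m; "grasp_force": force on a finger pad.
Only numpy, scipy, OpenCV 4.12 (cv2) and the standard library are available. Lean on these libraries where they do the work, as an engineer would, in place of code of your own. Each camera call takes 0.05 s, during which the arm holds its last target. There are 200 camera calls.

## Task

Load the round-nosed beech cam into the dust lock on the front of the drying cabinet. First feel that the lock's inner door is really shut, pressing its pull firmly against the closed stop (it may be ajar: push it home), and only then slide the top hatch fully open, turn the cam so that the flat of its D-shaped bore meets the flat of the post inside and lower it fully home on the post. Slide the hatch fully shut again, leaving both doors shut and the block, spool, rail and mallet that lie around the cam where they are.

Things in the scene. Friction and masses are not known exactly. Their poses are not given: they have to be found in the camera images.
- lock: the dust lock, fixed: an open-topped plywood chamber 220 mm (x) by 240 mm (y), walls 10 mm thick, 100 mm high. A low drying cabinet 120 mm high adjoins its +x side (local x 122 to 305 mm, 280 mm wide). Origin: centre of the chamber's underside, on the bench. x points from the robot side to the cabinet; y is the way both doors slide open
- inner_door: inner door, an aluminium panel between chamber and cabinet, moved by its pull (see pull_mid). Axes as the lock's. Origin: at x 114, y -50, z 98 mm in the lock's frame when shut against its rigid stop; y grows as it slides open (80 mm at most; may start shut or up to 30 mm ajar). Friction about 1.5 N; stays where left
- pull_mid (a point): the inner door's pull, an upright dark wooden block 20 mm (x) by 16 mm (y) standing from 98 to 162 mm above the bench, clear above lock and cabinet. This point: on the block's axis, 145 mm above the bench; axes as the lock's. Shut, it is at x 114, y -50 mm in the lock's frame; push it along the lock's -y to shut
- hatch (a joint): outer door, a framed clear sliding hatch on the chamber's top, 8 mm thick, upper face 109 mm above the bench: 0 m = shut (its start), grows as it slides along the lock's +y on runners, 0.190 = fully open at a rigid stop. Friction about 2 N; stays where left
- hatch_handle (a point): middle of the hatch's upright wooden grip bar, 60 mm long along the lock's x, 14 mm thick along the lock's y, standing from 109 to 151 mm above the bench (this point is 130 mm up). It moves with the hatch; shut, it is at x = 0, y = -75 mm in the lock's frame
- post_seat (a point): steel D-section post in the chamber, seen through the clear hatch. This point: on its axis, on the top of its dark plinth (60 x 50 mm), 45 mm above the bench, where the cam's underside finally rests. z up. The post rises 28 mm from here (last 6 mm 15 % slimmer); round side radius 10 mm, flat 3 mm from the axis on the +x side. The cam's +x ends up along this +x
- cam_center (a point): the loose beech cam, lying flat: 44 mm wide (y), 32 mm high, 76 mm long (x from -26 mm to its round nose at +50 mm), about 70 g. This point: on the bore's axis, half-way up (16 mm over the underside). The D-shaped bore goes right through: radius 11.5 mm, flat 4.5 mm from the axis on the +x (nose) side. z up
- cam_nose (a point): the tip of the cam's round nose, half-way up, 50 mm along the cam's +x from the bore axis
- mortise_block: bystander: beech block 75 x 50 x 36 mm with a rectangular mortise 12 x 24 mm through its top. Origin at its underside
- spool: bystander: dark turned wooden spool, diameter 52 mm, 42 mm tall, no hole. Origin at its underside
- mallet: bystander: joiner's mallet lying on the bench, head 75 x 130 x 70 mm with a round handle 230 mm long. Origin at its underside
- tenon_rail: bystander: flat beech rail 220 x 45 x 22 mm with a tenon on one end. Origin at its underside
Things that resemble listed ones, but are neither listed nor needed, are in the scene too. What is shaped like the part that bears cam_center but orange or pink is not meant.

How it is judged:
By the outcome, as a careful person would: the job done as asked, in the order asked, and still so for the second after the job is handed in, with the robot touching nothing.
It also fails if it takes over 72 s, if anything falls off the work surface, if the arm or the gripper's body presses on something with over 40 N, if the wrist force passes 120 N, or if a joint passes its speed limit or range.

## Working session

There is one attempt and no reset: what is moved stays moved. The work goes in short steps, Python scripts to look and compute and a shell command to move; the robot and the scene stay as the last step left them, time stands still between calls to the robot, and variables do not carry over. Pictures are saved under pics/ and viewed, at most 10 in all, crops included, and the job is handed in when it is done.

```bash
mkdir -p pics; ls; cat > h.py <<'E'
import numpy as np,cv2
from station import *
def proj(c,P):
    i=camera_info(c);T=np.linalg.inv(np.array(i["world_from_camera"]));P=np.atleast_2d(P)
    p=P@T[:3,:3].T+T[:3,3];return np.c_[i["fx"]*p[:,0]/p[:,2]+i["cx"],i["fy"]*p[:,1]/p[:,2]+i["cy"]]
def ray(c,u,v):
    i=camera_info(c);T=np.array(i["world_from_camera"])
    return T[:3,3],T[:3,:3]@np.array([(u-i["cx"])/i["fx"],(v-i["cy"])/i["fy"],1])
def onz(c,u,v,z):
    o,d=ray(c,u,v);return o+d*(z-o[2])/d[2]
def tri(c1,p1,c2,p2):
    o,d=ray(c1,*p1);q,e=ray(c2,*p2);s=np.linalg.lstsq(np.c_[d,-e],q-o,rcond=None)[0]
    a=o+d*s[0];b=q+e*s[1];return (a+b)/2,np.linalg.norm(a-b)
E
python3 - <<'E'
from h import *
s=get_state();print(s)
for c in("scene","top"):
    cv2.imwrite(f"pics/{c}0.png",grab_frame(c));i=camera_info(c);print(c,i)
    for t in("lock","cam_center","pull_mid","hatch_handle","inner_door","mortise_block","spool"):
        for b in boxes_of(t,c):print(t,np.round(b["position"],3),round(b["confidence"],2),proj(c,b["position"])[0].round())
E
```

```text
pics
{'clock': 0.0, 'joint_positions': array([ 9.93882017e-01,  2.21225969e-01,  1.52759940e+00, -6.18383621e-06,
        1.39469806e+00, -1.26105380e-01]), 'qd': array([ 0.00082351,  0.00042516,  0.00011266,  0.0011369 , -0.00053182,
        0.00080373]), 'effort': array([-6.52356157e-04, -4.96908009e+01, -3.89394200e+01, -4.00174213e-04,
        1.10281495e-02,  7.95852003e-06]), 'tcp_pos': array([0.27198787, 0.56204966, 0.23020553]), 'eef_rot': array([[-9.00095302e-01,  4.35691805e-01, -1.04802419e-03],
       [ 4.35693001e-01,  9.00093872e-01, -1.62160628e-03],
       [ 2.36799587e-04, -1.91621700e-03, -9.99998136e-01]]), 'ft_force': array([0.37406169, 0.6181648 , 0.47435843]), 'moment': array([-0.12302564,  0.01812276,  0.07239559]), 'grasp_force': 0.0, 'width': 0.08544328347376132}
scene {'fx': 456.03243131008895, 'fy': 456.03243131008895, 'cx': 258.9112584641977, 'cy': 195.6829443248237, 'world_from_camera': array([[ 0.76572611,  0.55476257, -0.3254259 ,  1.00607384],
       [ 0.64298213, -0.64816235,  0.40799455, -0.73301422],
       [ 0.01541129, -0.52165512, -0.85301725,  1
[... 967 characters left out ...]
51187],
       [ 0.        ,  0.        ,  0.        ,  1.        ]])}
lock [0.621 0.142 0.103] 0.56 [154. 166.]
cam_center [ 0.474 -0.403  0.032] 0.87 [325. 212.]
cam_center [ 0.753 -0.223  0.034] 0.57 [270. 129.]
cam_center [0.511 0.148 0.11 ] 0.56 [151. 201.]
cam_center [ 0.625 -0.156  0.032] 0.53 [250. 167.]
cam_center [ 0.357 -0.219  0.032] 0.5 [270. 249.]
cam_center [ 0.487 -0.21   0.035] 0.25 [267. 209.]
pull_mid [0.626 0.102 0.095] 0.61 [168. 165.]
hatch_handle [0.51  0.158 0.109] 0.8 [148. 202.]
inner_door [0.623 0.104 0.1  ] 0.62 [166. 166.]
mortise_block [ 0.484 -0.208  0.037] 0.53 [266. 210.]
spool [ 0.597 -0.255  0.039] 0.48 [280. 175.]
spool [0.621 0.106 0.1  ] 0.21 [166. 167.]
```

```bash
python3 - <<'E'
import cv2,numpy as np
a=cv2.imread("pics/scene0.png")[90:330,130:450];b=cv2.imread("pics/top0.png")[90:270,100:360]
cv2.imwrite("pics/s1.png",cv2.resize(a,None,fx=2.5,fy=2.5,interpolation=2));cv2.imwrite("pics/t1.png",cv2.resize(b,None,fx=3,fy=3,interpolation=2))
E
```

```text
(no output)
```

View pics/s1.png

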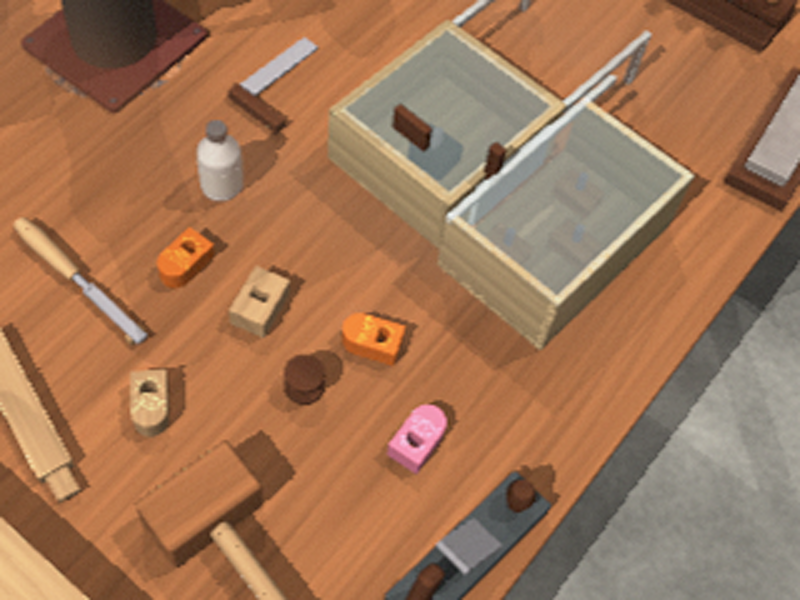

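View pics/t1.png

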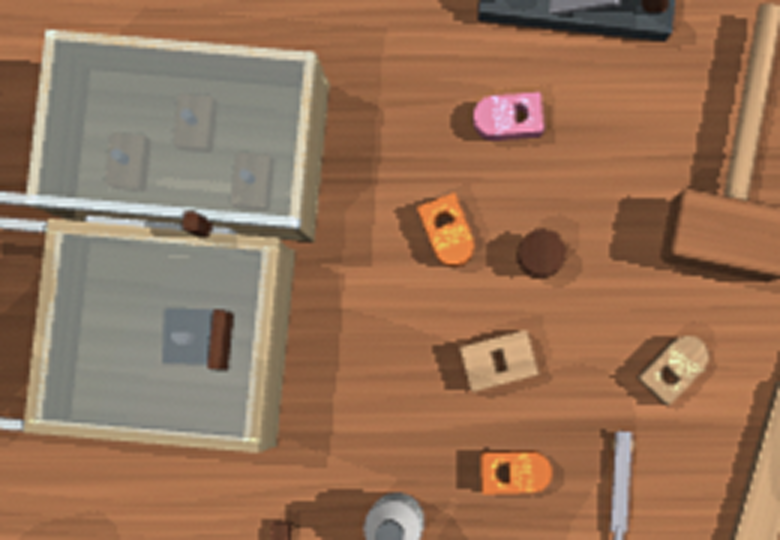

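Top view (full-image pixels): beech cam at (325,214), orange cams at (249,166) and (272,247), pink cam at (270,129), and the beech mortise block at (267,210), which has a rectangular hole. The scene view has the beech cam at (189,249). My choice is the beech one with the round nose and D bore, top (325,214). The chamber has a single post near (160,202). The three posts at (141,143), (164,131) and (183,149) are inside the cabinet and not meant. The pull is at (165,164).

```bash
cat > fit.py <<'E'
from h import *
from scipy.optimize import least_squares
S=lambda u,v:("scene",130+u/2.5,90+v/2.5)
T=lambda u,v:("top",100+u/3,90+v/3)
F=[((.305,-.14,.12),S(543,318)),((.305,.14,.12),S(692,177)),((.122,-.14,.12),S(443,235)),((-.11,-.12,.1),S(330,113)),((-.11,.12,.1),S(448,25)),
((.305,.14,.12),T(47,31)),((.305,-.14,.12),T(318,52)),((-.11,.12,.1),T(27,433)),((-.11,-.12,.1),T(250,440)),((0,-.075,.151),T(220,340)),((0,-.075,.151),S(412,122))]
def L(p,P):
    c,s=np.cos(p[2]),np.sin(p[2]);return np.array([p[0]+c*P[0]-s*P[1],p[1]+s*P[0]+c*P[1],P[2]])
def r(p): return np.concatenate([proj(f[1][0],L(p,f[0]))[0]-f[1][1:] for f in F])
if __name__=="__main__":
    f=least_squares(r,[.51,.2,0],loss="soft_l1");p=f.x;print(p.round(4),np.degrees(p[2]));print(r(p).reshape(-1,2).round(1))
    np.save("lock.npy",p)
    # pull: top-face guess, ajar amount
    for a in (0,.015,.03): print(a,proj("top",L(p,(.114,-.05+a,.162))),proj("scene",L(p,(.114,-.05+a,.162))))
    for c in("scene","top"):
        im=grab_frame(c);im=cv2.resize(im,None,fx=3,fy=3,interpolation=2)
        def poly(Q,col):
            q=proj(c,[L(p,x) for x in Q]);cv2.polylines(im,[np.int32(3*q+1)],True,col,1)
        poly([(-.11,-.12,.1),(.11,-.12,.1),(.11,.12,.1),(-.11,.12,.1)],(0,0,255))
        poly([(.122,-.14,.12),(.305,-.14,.12),(.305,.14,.12),(.122,.14,.12)],(255,0,0))
        poly([(-.03,-.082,.151),(.03,-.082,.151),(.03,-.068,.151),(-.03,-.068,.151)],(0,255,0))
        poly([(.104,-.058,.162),(.124,-.058,.162),(.124,-.042,.162),(.104,-.042,.162)],(0,255,255))
        # cam: mask and nose
        for b in masks_of("cam_center",c):
            m=np.uint8(b["region"]);M=cv2.moments(m,True)
            u,v=M["m10"]/M["m00"],M["m01"]/M["m00"];w=onz(c,u,v,.032);print(c,round(b["confidence"],2),round(u),round(v),w.round(4),M["m00"])
        u0,v0,u1,v1=(3*100,3*85,3*365,3*250) if c=="top" else (240*3,90*3,420*3,225*3)
        cv2.imwrite(f"pics/ov_{c}.png",cv2.resize(im[v0:v1,u0:u1],None,fx=1,fy=1))
E
python3 fit.py; python3 -c "
import cv2;print(cv2.imread('pics/ov_top.png').shape)"
```

```text
[ 0.5127  0.1474 -0.102 ] -5.842975871067083
[[ 4.8 -4.3]
 [ 0.4  0.3]
 [ 0.4 -7.5]
 [-1.1  0.2]
 [-0.7 -0.4]
 [ 1.  -1.3]
 [ 0.4  0.1]
 [ 0.3 -1.2]
 [ 3.6  3.7]
 [-0.7 -0.5]
 [-0.2 -1.5]]
0 [[167.56016511 163.39552181]] [[326.34166439 151.35893105]]
0.015 [[162.4977363  162.92421518]] [[329.46132468 148.75910195]]
0.03 [[157.43538381 162.45291565]] [[332.55706167 146.17920978]]
scene 0.94 278 225 [ 0.6318 -0.1597  0.032 ] 328.0
scene 0.73 203 193 [ 0.3681 -0.2284  0.032 ] 346.0
scene 0.72 189 251 [ 0.4787 -0.4087  0.032 ] 349.0
scene 0.55 297 264 [ 0.759  -0.2302  0.032 ] 387.0
top 0.75 249 167 [ 0.6257 -0.152   0.032 ] 261.0
top 0.72 324 212 [ 0.4746 -0.3993  0.032 ] 308.0
top 0.67 269 129 [ 0.7556 -0.2214  0.032 ] 301.0
top 0.63 271 247 [ 0.3637 -0.223   0.032 ] 303.0
(495, 795, 3)
```

View pics/ov_top.png

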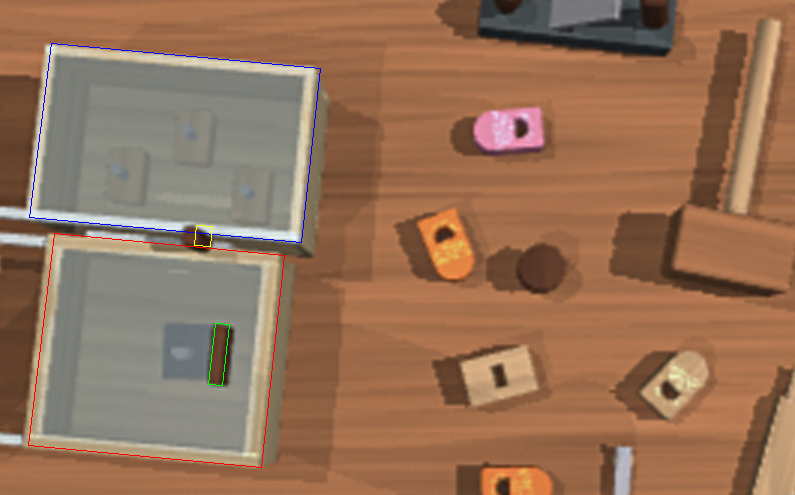

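View pics/ov_scene.png

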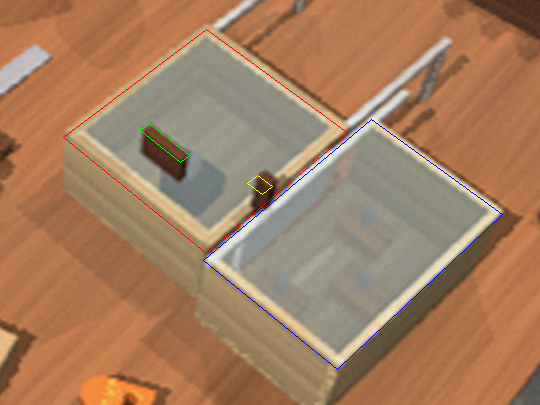

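The fit matches well: lock yaw is −5.84°, with red/blue outlines on the rims and the green outline on the handle top. The pull top in the top view, at about (167,164), sits slightly off the yellow shut outline, so the door may be a few mm ajar. I'll start with the inner door.

```bash
cat > to.py <<'E'
import sys
from fit import *
from scipy.spatial.transform import Rotation as R
p=np.load("lock.npy")
def to(P,yawdeg=None,frame="L"):
    """delta rows in tool axes to reach P (lock frame or world); yawdeg: world yaw of tool y"""
    s=get_state();w=L(p,P) if frame=="L" else np.array(P);Rm=s["eef_rot"];d=Rm.T@(w-s["tcp_pos"])
    rv=np.zeros(3)
    if yawdeg is not None:
        a=np.radians(yawdeg);y=np.array([np.cos(a),np.sin(a),0]);z=np.array([0,0,-1.])
        rv=(R.from_matrix(Rm).inv()*R.from_matrix(np.c_[np.cross(y,z),y,z])).as_rotvec()
    print(d.round(4),rv.round(4),"tcp",s["tcp_pos"].round(4),"F",s["ft_force"].round(1),"t",round(s["clock"],2))
def loc():
    s=get_state();c,sn=np.cos(p[2]),np.sin(p[2]);d=s["tcp_pos"]-[p[0],p[1],0]
    print("local",np.round([c*d[0]+sn*d[1],-sn*d[0]+c*d[1],d[2]],4))
E
python3 -c "
from to import *
to((.114,.03,.23),90+np.degrees(p[2]))
m,_=tri('top',(100+180/3,85+352/3),'top',(160,202)) if 0 else (onz('top',160,202.3,.073),0)
print('post',m)"
```

```text
[-0.4941 -0.2018  0.0013] [ 0.     -0.     -0.3488] tcp [0.2723 0.5626 0.2313] F [-0.6 -0.   0.5] t 1.0
post [0.51016456 0.13026084 0.073     ]
```

```bash
python3 -m jog '[[-0.49,-0.20,0,0,0,-0.35],[-0.49,-0.20,0,0,0,-0.35],[-0.49,-0.20,0,0,0,-0.35],[-0.49,-0.20,0,0,0,-0.35],[-0.49,-0.20,0,0,0,-0.35],[-0.49,-0.20,0,0,0,-0.35],[-0.49,-0.20,0,0,0,-0.35],[-0.49,-0.20,0,0,0,-0.35],[-0.49,-0.20,0,0,0,-0.35],[-0.49,-0.20,0,0,0,-0.35]]' 1; python3 -c "
from to import *
to((.114,.03,.13),90+np.degrees(p[2]));loc()"
```

```text
clock: 2.0
tcp_pos: [0.6046, 0.1927, 0.2315]
eef_rot: [[-0.995, 0.101, 0.0], [0.101, 0.995, 0.0], [-0.0, 0.0, -1.0]]
ft_force: [1.1, 0.4, 0.4]
width: -0.0004
grasp_force: 0.0
[-0.0271 -0.0244  0.1015] [0.0003 0.0004 0.0011] tcp [0.6046 0.1927 0.2315] F [1.1 0.4 0.4] t 2.0
local [0.0868 0.0544 0.2315]
```

```bash
python3 -m jog '[[-0.027,-0.024,0.03,0,0,0],[-0.027,-0.024,0.065,0,0,0],[-0.027,-0.024,0.10,0,0,0],[-0.027,-0.024,0.10,0,0,0],[-0.027,-0.034,0.10,0,0,0],[-0.027,-0.041,0.10,0,0,0],[-0.027,-0.048,0.10,0,0,0],[-0.027,-0.054,0.10,0,0,0],[-0.027,-0.059,0.10,0,0,0],[-0.027,-0.064,0.10,0,0,0]]'; python3 -c "
from to import *
loc()"
```

```text
clock: 3.0
tcp_pos: [0.624, 0.1276, 0.1319]
eef_rot: [[-0.995, 0.101, 0.001], [0.101, 0.995, 0.0], [-0.001, 0.0, -1.0]]
ft_force: [0.7, -0.2, -0.7]
width: 0.0001
grasp_force: 0.0
local [ 0.1128 -0.0084  0.1319]
```

```bash
python3 -m jog '[[0,-0.003,0,0,0,0],[0,-0.006,0,0,0,0],[0,-0.009,0,0,0,0],[0,-0.012,0,0,0,0],[0,-0.015,0,0,0,0],[0,-0.017,0,0,0,0],[0,-0.019,0,0,0,0],[0,-0.020,0,0,0,0],[0,-0.021,0,0,0,0],[0,-0.022,0,0,0,0]]'; python3 -c "
from to import *
loc()"
```

```text
clock: 4.0
tcp_pos: [0.6223, 0.1123, 0.1315]
eef_rot: [[-0.995, 0.099, 0.003], [0.099, 0.995, 0.01], [-0.002, 0.01, -1.0]]
ft_force: [4.4, 24.7, -2.2]
width: -0.0001
grasp_force: 12.5
local [ 0.1126 -0.0238  0.1315]
```

```bash
python3 -m jog '[[0,0,0,0,0,0],[0,0,0,0,0,0],[0,0,0,0,0,0],[0,0.02,0,0,0,0],[0,0.03,-0.02,0,0,0],[0,0.03,-0.07,0,0,0],[0.03,0.0,-0.08,0,0,0],[0.07,-0.04,-0.08,0,0,0],[0.113,-0.045,-0.08,0,0,0],[0.113,-0.045,-0.08,0,0,0]]'; python3 -c "
from to import *
loc();to((0,-.075,.119),90+np.degrees(p[2]))
im=grab_frame('top');
b=boxes_of('pull_mid','top');print(b[:1])
cv2.imwrite('pics/pull.png',cv2.resize(im[130:220,110:230],None,fx=5,fy=5,interpolation=2))"
```

```text
clock: 5.0
tcp_pos: [0.4975, 0.0719, 0.2084]
eef_rot: [[-0.995, 0.102, -0.008], [0.102, 0.995, -0.001], [0.008, -0.001, -1.0]]
ft_force: [-0.1, 0.3, -0.9]
width: 0.0004
grasp_force: 0.0
local [-0.0074 -0.0767  0.2084]
[-0.0081  0.0019  0.0893] [-0.0014 -0.008   0.0001] tcp [0.4975 0.0719 0.2084] F [-0.1  0.3 -0.9] t 5.0
[{'position': [0.6242, 0.0946, 0.0995], 'confidence': 0.51}]
```

View pics/pull.png

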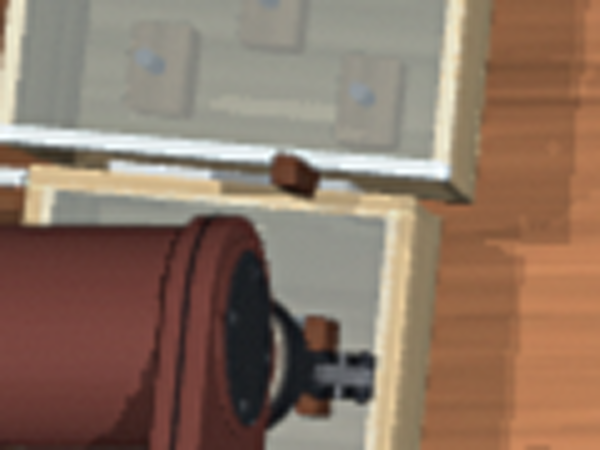

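The picture shows the pull at about (168,164), which matches the predicted shut position (167.6,163.4), and the push gave 25 N, so the inner door is shut. Next is the hatch handle.

```bash
python3 -m jog '[[0,0,0,0,0,0],[0,0.001,0,0,0,0],[0,0.001,0,0,0,0],[0,0.001,0,0,0,0],[0,0.001,0.01,0,0,0],[0,0.001,0.03,0,0,0],[0,0.001,0.055,0,0,0],[0,0.001,0.075,0,0,0],[0,0.001,0.089,0,0,0],[0,0.001,0.089,0,0,0]]' 0; python3 -m jog '[[0,0,0,0,0,0],[0,0,0,0,0,0],[0,0,0,0,0,0],[0,0,0,0,0,0],[0,0,0,0,0,0],[0,0,0,0,0,0],[0,0,0,0,0,0],[0,0,0,0,0,0],[0,0,0,0,0,0],[0,0,0,0,0,0]]' 1 30; python3 -c "
from to import *
loc()"
```

```text
clock: 6.1
tcp_pos: [0.5029, 0.0738, 0.1195]
eef_rot: [[-0.995, 0.101, -0.005], [0.101, 0.995, 0.0], [0.005, -0.0, -1.0]]
ft_force: [-0.1, -0.4, 0.2]
width: 0.0852
grasp_force: 0.0
clock: 7.1
tcp_pos: [0.5055, 0.0764, 0.1233]
eef_rot: [[-0.995, 0.1, 0.002], [0.1, 0.995, 0.004], [-0.002, 0.005, -1.0]]
ft_force: [0.7, 11.9, 1.5]
width: 0.0131
grasp_force: 34.0
local [ 1.000e-04 -7.140e-02  1.233e-01]
```

```bash
python3 -m jog '[[0,0.01,0,0,0,0],[0,0.03,0,0,0,0],[0,0.05,0,0,0,0],[0,0.07,0,0,0,0],[0,0.09,0,0,0,0],[0,0.11,0,0,0,0],[0,0.13,0,0,0,0],[0,0.15,0,0,0,0],[0,0.17,0,0,0,0],[0,0.182,0,0,0,0]]'; python3 -c "
from to import *
loc()";python3 -m jog '[[0,0.003,0,0,0,0],[0,0.006,0,0,0,0],[0,0.008,0,0,0,0],[0,0.010,0,0,0,0],[0,0.012,0,0,0,0],[0,0.014,0,0,0,0],[0,0.014,0,0,0,0],[0,0.014,0,0,0,0],[0,0.014,0,0,0,0],[0,0.014,0,0,0,0]]'; python3 -c "
from to import *
loc()"
```

```text
clock: 8.1
tcp_pos: [0.5226, 0.2563, 0.1232]
eef_rot: [[-0.995, 0.1, -0.001], [0.1, 0.995, -0.0], [0.001, -0.0, -1.0]]
ft_force: [-4.9, -2.2, 7.9]
width: 0.0133
grasp_force: 34.9
local [-0.0012  0.1093  0.1232]
clock: 9.1
tcp_pos: [0.5235, 0.2657, 0.1232]
eef_rot: [[-0.995, 0.101, -0.003], [0.101, 0.995, -0.006], [0.002, -0.007, -1.0]]
ft_force: [-9.5, -14.6, 13.0]
width: 0.0135
grasp_force: 36.0
local [-0.0013  0.1187  0.1232]
```

```bash
python3 -m jog '[[0,0,0,0,0,0],[0,0,0,0,0,0],[0,0,0,0,0,0],[0,0,0,0,0,0],[0,0,-0.02,0,0,0],[0,0,-0.07,0,0,0],[0,-0.03,-0.12,0,0,0],[0.02,-0.08,-0.12,0,0,0],[0.02,-0.13,-0.12,0,0,0],[0.02,-0.18,-0.12,0,0,0]]' 0; python3 -m jog '[[0,-0.05,0,0,0,0],[0.015,-0.10,0,0,0,0],[0.03,-0.15,0,0,0,0],[0.04,-0.20,0,0,0,0],[0.05,-0.25,0,0,0,0],[0.05,-0.30,0,0,0,0],[0.05,-0.30,0,0,0,0],[0.05,-0.30,0,0,0,0],[0.05,-0.30,0,0,0,0],[0.05,-0.30,0,0,0,0]]'; python3 - <<'E'
from to import *
loc();s=get_state();print(s["clock"])
A={}
for c in("top","scene"):
    im=grab_frame(c);cv2.imwrite(f"pics/raw_{c}.png",im)
    for b in masks_of("cam_center",c):
        m=np.uint8(b["region"]);M=cv2.moments(m,True);u,v=M["m10"]/M["m00"],M["m01"]/M["m00"]
        w=onz(c,u,v,.02)
        if np.hypot(*(w[:2]-[.474,-.402]))<.04: print(c,b["confidence"],u,v,w.round(4),cv2.minAreaRect(cv2.findNonZero(m)))
T=cv2.imread("pics/raw_top.png");S=cv2.imread("pics/raw_scene.png")
r=lambda i,f:cv2.resize(i,None,fx=f,fy=f,interpolation=cv2.INTER_CUBIC)
a=r(T[180:230,135:185],8);b=r(T[190:240,300:350],8)if 1 else 0
c=r(S[110:160,290:340]if 1 else 0,8);d=r(S[225:275,165:215],8)
cv2.imwrite("pics/q.png",r(np.vstack([np.hstack([a,b]),np.hstack([c,d])]),.75))
E
```

```text
clock: 10.1
tcp_pos: [0.4869, 0.0986, 0.2432]
eef_rot: [[-0.995, 0.099, 0.002], [0.099, 0.995, 0.0], [-0.002, 0.0, -1.0]]
ft_force: [1.4, -0.7, -0.4]
width: 0.0857
grasp_force: 0.0
clock: 11.1
tcp_pos: [0.4077, -0.1926, 0.2421]
eef_rot: [[-0.995, 0.099, -0.0], [0.099, 0.995, 0.001], [0.0, 0.001, -1.0]]
ft_force: [0.1, 0.5, -0.4]
width: 0.0852
grasp_force: 0.0
local [-0.0698 -0.3489  0.2421]
11.1
top 0.71 324.425 212.54375 [ 0.4734 -0.4025  0.02  ] ((325.0000305175781, 212.50003051757812), (14.849241256713867, 23.33452033996582), 45.0)
scene 0.65 189.09595959595958 250.44444444444446 [ 0.4737 -0.405   0.02  ] ((189.0, 251.0), (26.0, 16.0), 90.0)
```

View pics/q.png

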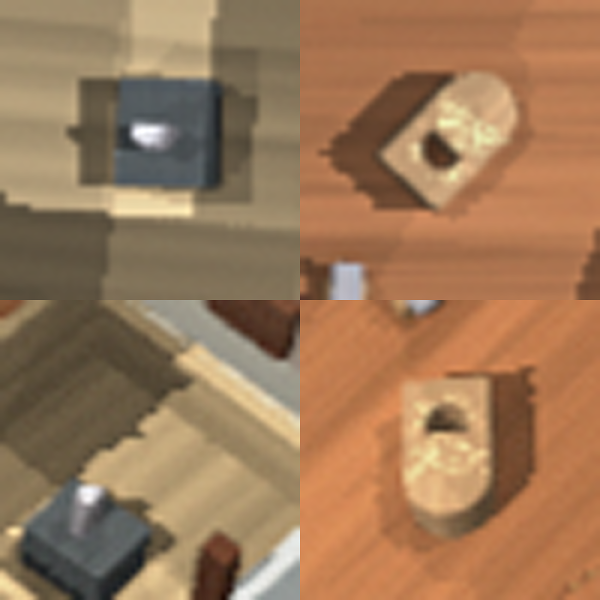

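The crops show the post's top at top-view (160.3,202.2), with its flat on the image-up (+x) side and the round side below. The cam's bore is at top (323.3,215) and its nose points up-right, at a yaw of about −49°. Next I'll fit silhouettes in both views.

```bash
cat > sil.py <<'E'
from fit import *
from scipy.optimize import minimize
K=6
t=np.linspace(-np.pi/2,np.pi/2,25)
CAM=np.r_[[(-.026,-.022)],np.c_[.028+.022*np.cos(t),.022*np.sin(t)],[(-.026,.022)]]
PL=np.array([(-.03,-.025),(.03,-.025),(.03,.025),(-.03,.025)])
def place(q,poly,z):
    c,s=np.cos(q[2]),np.sin(q[2]);return np.c_[poly@np.array([[c,s],[-s,c]])+q[:2],np.full(len(poly),z)]
def masks(imgs,win,test):
    out={}
    for c,im in imgs.items():
        u0,v0,u1,v1=win[c];r=cv2.resize(im[v0:v1,u0:u1],None,fx=K,fy=K,interpolation=cv2.INTER_CUBIC);m=np.uint8(test(r))
        n,l,st,ce=cv2.connectedComponentsWithStats(m)
        h=np.array(m.shape)/2;k=max(range(1,n),key=lambda i:st[i,4]-20*np.hypot(ce[i][0]-h[1],ce[i][1]-h[0]))
        m=np.uint8(l==k);cs,_=cv2.findContours(m,0,1);mm=np.zeros_like(m);cv2.drawContours(mm,cs,-1,1,-1);out[c]=mm
    return out
def render(c,q,poly,z0,z1,w,shape):
    P=np.r_[place(q,poly,z0),place(q,poly,z1)];u=(proj(c,P)-w[:2]+.5)*K-.5
    m=np.zeros(shape,np.uint8);cv2.fillConvexPoly(m,cv2.convexHull(np.int32(np.round(u*16))),1,shift=4);return m
def fitsil(M,win,poly,z0,z1,q0,cams):
    def cost(q):
        e=0
        for c in cams:
            r=render(c,q,poly,z0,z1,win[c],M[c].shape);e+=1-(r&M[c]).sum()/(r|M[c]).sum()
        return e
    q0=np.array(q0,float);S=np.array([q0]+[q0+d for d in([.006,0,0],[0,.006,0],[0,0,.15])])
    r=minimize(cost,q0,method="Nelder-Mead",options=dict(initial_simplex=S,xatol=1e-5,fatol=1e-5,maxiter=400));return r.x,r.fun
E
cat > a.py <<'E'
from sil import *
I={c:cv2.imread(f"pics/raw_{c}.png") for c in("top","scene")}
W={"top":(300,190,350,240),"scene":(165,225,215,275)}
def beech(r):
    h=cv2.cvtColor(r,cv2.COLOR_BGR2HSV).astype(int);b,g,R=[r[...,i].astype(int) for i in range(3)]
    return (g*100>R*72)&(R>70)
M=masks(I,W,beech);W2={"top":(140,182,180,222),"scene":(290,135,320,165)}
N=masks(I,W2,lambda r:(r[...,0].astype(int)>r[...,2].astype(int)-2)) 
for n,m,w,poly,z,q0 in(("cam",M,W,CAM,(0,.032),(.474,-.402,-.85)),("plinth",N,W2,PL,(.01,.045),(.510,.13,-.05)),("plinthT",N,W2,PL[:,::-1],(.01,.045),(.510,.13,-.05))):
    for cams in(("top",),("scene",),("top","scene")):
        q,f=fitsil(m,w,poly,*z,q0,cams);print(n,cams,q[:2].round(4),np.degrees(q[2]).round(1),round(f,3))
    for c in w:
        u0,v0,u1,v1=w[c];v=cv2.resize(I[c][v0:v1,u0:u1],None,fx=K,fy=K,interpolation=2)
        for mm,col in((m[c],(0,255,0)),(render(c,q,poly,*z,w[c],m[c].shape),(0,0,255))):
            cs,_=cv2.findContours(mm,0,1);cv2.drawContours(v,cs,-1,col,1)
        cv2.imwrite(f"pics/m_{n}_{c}.png",cv2.resize(v,(300,300)))
print([proj("top",(.5127,.1302,.073))])
g=lambda n:cv2.imread(f"pics/m_{n}.png")
cv2.imwrite("pics/mm.png",np.vstack([np.hstack([g("cam_top"),g("cam_scene")]),np.hstack([g("plinth_top"),g("plinth_scene")])]))
E
python3 a.py
```

```text
cam ('top',) [ 0.4677 -0.3969] -44.1 0.024
cam ('scene',) [ 0.4652 -0.3955] -44.9 0.031
cam ('top', 'scene') [ 0.4667 -0.3965] -44.4 0.093
plinth ('top',) [0.5134 0.1325] -4.1 0.134
plinth ('scene',) [0.5112 0.1335] 1.6 0.159
plinth ('top', 'scene') [0.5132 0.1323] -4.6 0.3
plinthT ('top',) [0.5143 0.1313] 5.2 0.247
plinthT ('scene',) [0.513  0.1313] 1.7 0.203
plinthT ('top', 'scene') [0.5136 0.1283] 3.6 0.457
[array([[160.02725362, 201.5018076 ]])]
```

View pics/mm.png

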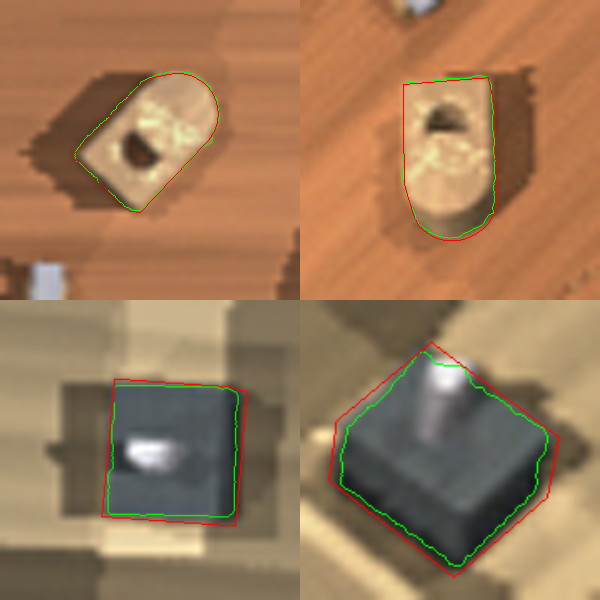

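The cam fit is tight at (0.467,−0.397), yaw −44.4°, with the red and green outlines coinciding in both views. The plinth is at (0.513,0.132), yaw about −5°, aligned with the lock. Now the cam grasp.

```bash
python3 -c "
from to import *
to((.4667,-.3965,.1),45.6,'W')"
```

```text
[-0.0788 -0.1967  0.1423] [1.000e-04 1.000e-04 6.761e-01] tcp [ 0.4077 -0.193   0.2423] F [-0.1  0.1 -0.8] t 11.3
```

```bash
python3 -m jog '[[-0.02,-0.05,0,0,0,0.14],[-0.04,-0.10,0.02,0,0,0.28],[-0.06,-0.15,0.05,0,0,0.42],[-0.079,-0.197,0.09,0,0,0.56],[-0.079,-0.197,0.142,0,0,0.676],[-0.079,-0.197,0.142,0,0,0.676],[-0.079,-0.197,0.142,0,0,0.676],[-0.079,-0.197,0.142,0,0,0.676],[-0.079,-0.197,0.142,0,0,0.676],[-0.079,-0.197,0.142,0,0,0.676]]'; python3 -c "
from to import *
to((.4667,-.3965,.004),45.6,'W')"
```

```text
clock: 12.3
tcp_pos: [0.4675, -0.3984, 0.1031]
eef_rot: [[-0.714, 0.7, 0.003], [0.7, 0.714, -0.003], [-0.004, -0.0, -1.0]]
ft_force: [-0.4, -1.1, 0.5]
width: 0.0854
grasp_force: 0.0
[0.0023 0.0008 0.099 ] [-0.0002  0.0042 -0.0008] tcp [ 0.4675 -0.3984  0.1031] F [-0.4 -1.1  0.5] t 12.3
```

```bash
python3 -m jog '[[0,0,0.03,0,0,0],[0,0,0.06,0,0,0],[0,0,0.08,0,0,0],[0,0,0.09,0,0,0],[0,0,0.097,0,0,0],[0,0,0.097,0,0,0],[0,0,0.097,0,0,0],[0,0,0.097,0,0,0],[0,0,0.097,0,0,0],[0,0,0.097,0,0,0]]'; python3 -m jog '[[0,0,0,0,0,0],[0,0,0,0,0,0],[0,0,0,0,0,0],[0,0,0,0,0,0],[0,0,0,0,0,0],[0,0,0,0,0,0],[0,0,0,0,0,0],[0,0,0,0,0,0],[0,0,0,0,0,0],[0,0,0,0,0,0]]' 1 40
```

```text
clock: 13.3
tcp_pos: [0.4664, -0.3983, 0.0039]
eef_rot: [[-0.713, 0.701, 0.001], [0.701, 0.713, -0.001], [-0.001, -0.0, -1.0]]
ft_force: [-0.1, -0.4, 0.8]
width: 0.0855
grasp_force: 0.0
clock: 14.3
tcp_pos: [0.4663, -0.3981, 0.0034]
eef_rot: [[-0.713, 0.701, 0.0], [0.701, 0.713, -0.0], [-0.0, -0.0, -1.0]]
ft_force: [0.8, -0.7, 2.0]
width: 0.0433
grasp_force: 42.4
```

```bash
python3 -m jog '[[0,0,-0.02,0,0,0],[0,0,-0.06,0,0,0],[0,0,-0.11,0,0,0],[0.02,0.024,-0.15,0,0,-0.1],[0.05,0.06,-0.18,0,0,-0.2],[0.08,0.097,-0.18,0,0,-0.3],[0.11,0.134,-0.18,0,0,-0.4],[0.14,0.17,-0.18,0,0,-0.5],[0.17,0.207,-0.18,0,0,-0.6],[0.20,0.243,-0.18,0,0,-0.684]]'; python3 -c "
from to import *
to((.514,.1335,.18),84.7,'W')"
```

```text
clock: 15.3
tcp_pos: [0.4932, -0.0824, 0.1828]
eef_rot: [[-0.996, 0.089, -0.001], [0.089, 0.996, 0.0], [0.001, 0.0, -1.0]]
ft_force: [1.4, -0.0, -1.3]
width: 0.0439
grasp_force: 42.0
[-0.0015  0.2169  0.0029] [ 0.0003 -0.0008  0.0034] tcp [ 0.4932 -0.0824  0.1828] F [ 1.4 -0.  -1.3] t 15.3
```

```bash
python3 -m jog '[[0,0.04,0,0,0,0],[0,0.09,0,0,0,0],[-0.001,0.14,0,0,0,0],[-0.001,0.18,0,0,0,0],[-0.001,0.21,0,0,0,0],[-0.001,0.217,0.02,0,0,0],[-0.001,0.217,0.05,0,0,0],[-0.001,0.217,0.07,0,0,0],[-0.001,0.217,0.083,0,0,0],[-0.001,0.217,0.083,0,0,0]]'; python3 - <<'E'
from to import *
from sil import *
loc();s=get_state();t=s["tcp_pos"];print(t,s["ft_force"])
I={c:grab_frame(c) for c in("top","scene")}
out=[]
q=[t[0]-.0008,t[1],np.radians(-5.3)]
for c,(u0,v0,u1,v1) in (("top",(130,165,190,225)),("scene",(275,105,335,165))):
    cv2.imwrite(f"pics/held_{c}.png",I[c])
    v=cv2.resize(I[c][v0:v1,u0:u1],None,fx=6.6,fy=6.6,interpolation=2)
    for z in(t[2]-.004,t[2]+.028):
        P=proj(c,place(q,CAM,z));cv2.polylines(v,[np.int32((P-[u0,v0]+.5)*6.6*16)],True,(0,255,0),1,shift=4)
    out.append(v)
cv2.imwrite("pics/held.png",np.hstack(out))
E
```

```text
clock: 16.3
tcp_pos: [0.5129, 0.1312, 0.0978]
eef_rot: [[-0.996, 0.093, -0.005], [0.093, 0.996, -0.001], [0.005, -0.001, -1.0]]
ft_force: [-1.3, -0.1, -1.4]
width: 0.0431
grasp_force: 42.2
local [ 0.0019 -0.0161  0.0978]
[0.51292625 0.13124693 0.09782502] [-1.31490312 -0.08478916 -1.44580794]
```

View pics/held.png

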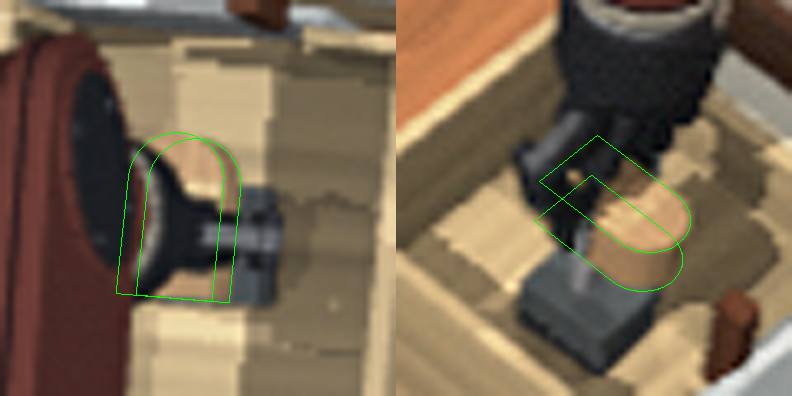

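The held view shows the model outline from the robot pose matching the real cam to about 1–2 mm in both views: scene nose at about (379,141), top nose at about (158,186). So the camera and robot frames agree here. One quick numeric fit of the post before lowering.

```bash
python3 - <<'E'
from to import *
from sil import *
I={c:cv2.imread(f"pics/raw_{c}.png") for c in("top","scene")}
w={"top":(150,192,170,212),"scene":(296,135,314,153)}
th=np.linspace(0,2*np.pi,48)
POST=np.c_[np.minimum(.010*np.cos(th),.003),.010*np.sin(th)];TIP=POST*.85
G={c:cv2.resize(cv2.cvtColor(I[c],cv2.COLOR_BGR2GRAY)[v0:v1,u0:u1],None,fx=K,fy=K,interpolation=2) for c,(u0,v0,u1,v1) in w.items()}
M={c:np.uint8(g>(150 if c=="top" else 120)) for c,g in G.items()}
for c in M:
    n,l,st,ce=cv2.connectedComponentsWithStats(M[c]);print(c,[(st[i,4],(ce[i]/K+w[c][:2]).round(1)) for i in range(1,n) if st[i,4]>30])
    k=min((i for i in range(1,n) if st[i,4]>100),key=lambda i:np.hypot(*(ce[i]-np.array(M[c].shape)/2)));M[c]=np.uint8(l==k)
# predicted: silhouette of the whole post and of the tip face, at candidate
for q in((.513,.1325,-.09),(.512,.131,-.09)):
    for c in M:
        for nm,po,z0,z1 in(("post",POST,.045,.067),("tipface",TIP,.073,.073)):
            r=render(c,q,po,z0,z1,w[c],M[c].shape);m=cv2.moments(r,True);print(q[:2],c,nm,np.round([m["m10"]/m["m00"]/K+w[c][0],m["m01"]/m["m00"]/K+w[c][1]],1),int(r.sum()))
for c in("top","scene"):
    q,f=fitsil(M,w,TIP,.067,.073,(.513,.132,-.09),(c,));print(c,q[:2].round(4),np.degrees(q[2]).round(),round(f,2))
to((.5133,.1323,.095),84.7,'W')
E
```

```text
top [(np.int32(260), array([166.1, 192.4])), (np.int32(633), array([159.8, 202.3])), (np.int32(209), array([153.9, 211.6]))]
scene [(np.int32(3318), array([308.1, 140. ])), (np.int32(47), array([296.4, 140.1])), (np.int32(206), array([297.2, 143.8]))]
(0.513, 0.1325) top post [161.  202.9] 1082
(0.513, 0.1325) top tipface [159.6 202.5] 603
(0.513, 0.1325) scene post [304.7 145.4] 1298
(0.513, 0.1325) scene tipface [305.  142.5] 408
(0.512, 0.131) top post [161.4 203.2] 1085
(0.512, 0.131) top tipface [160.1 202.9] 605
(0.512, 0.131) scene post [304.2 145.5] 1294
(0.512, 0.131) scene tipface [304.6 142.6] 411
top [0.5141 0.1327] -7.0 0.08
scene [0.5085 0.1418] -11.0 0.82
[0.0019 0.0007 0.0056] [ 0.     -0.     -0.0006] tcp [0.5151 0.1314 0.1006] F [ 0.3 -0.4 -0.6] t 16.4
```

```bash
python3 -m jog '[[0.001,0.001,0.005,0,0,0.01],[0.001,0.001,0.012,0,0,0.01],[0.001,0.001,0.018,0,0,0.01],[0.001,0.001,0.021,0,0,0.01],[0.001,0.001,0.023,0,0,0.01],[0.001,0.001,0.025,0,0,0.01],[0.001,0.001,0.027,0,0,0.01],[0.001,0.001,0.028,0,0,0.01],[0.001,0.001,0.029,0,0,0.01],[0.001,0.001,0.029,0,0,0.01]]'
```

```text
clock: 17.4
tcp_pos: [0.514, 0.1326, 0.0712]
eef_rot: [[-0.995, 0.103, -0.0], [0.103, 0.995, -0.0], [0.0, -0.0, -1.0]]
ft_force: [-0.7, 0.1, -1.0]
width: 0.0432
grasp_force: 42.2
```

```bash
python3 -m jog '[[0,0,0.001,0,0,0],[0,0,0.002,0,0,0],[0,0,0.003,0,0,0],[0,0,0.004,0,0,0],[0,0,0.005,0,0,0],[0,0,0.006,0,0,0],[0,0,0.007,0,0,0],[0,0,0.008,0,0,0],[0,0,0.008,0,0,0],[0,0,0.008,0,0,0]]'
```

```text
clock: 18.4
tcp_pos: [0.514, 0.1326, 0.0632]
eef_rot: [[-0.995, 0.103, -0.0], [0.103, 0.995, -0.0], [0.0, -0.0, -1.0]]
ft_force: [-0.2, -0.1, -1.5]
width: 0.0433
grasp_force: 42.2
```

```bash
python3 -m jog '[[0,0,0.002,0,0,0],[0,0,0.004,0,0,0],[0,0,0.006,0,0,0],[0,0,0.008,0,0,0],[0,0,0.010,0,0,0],[0,0,0.0115,0,0,0],[0,0,0.013,0,0,0],[0,0,0.014,0,0,0],[0,0,0.0147,0,0,0],[0,0,0.0147,0,0,0]]'
```

```text
clock: 19.4
tcp_pos: [0.514, 0.1326, 0.0485]
eef_rot: [[-0.995, 0.103, -0.0], [0.103, 0.995, -0.0], [0.0, -0.0, -1.0]]
ft_force: [-0.9, 0.4, -0.6]
width: 0.0434
grasp_force: 42.3
```

Now down until contact, to confirm it is home.

```bash
python3 -m jog '[[0,0,0.0003,0,0,0],[0,0,0.0006,0,0,0],[0,0,0.0009,0,0,0],[0,0,0.0012,0,0,0],[0,0,0.0015,0,0,0],[0,0,0.0018,0,0,0],[0,0,0.002,0,0,0],[0,0,0.002,0,0,0],[0,0,0.002,0,0,0],[0,0,0.002,0,0,0]]'
```

```text
clock: 20.4
tcp_pos: [0.5142, 0.1326, 0.0484]
eef_rot: [[-0.995, 0.102, -0.0], [0.102, 0.995, -0.0], [0.0, -0.0, -1.0]]
ft_force: [-8.3, -1.4, 15.2]
width: 0.0434
grasp_force: 44.2
```

```bash
python3 -m jog '[[0,0,-0.002,0,0,0],[0,0,-0.002,0,0,0],[0,0,-0.002,0,0,0],[0,0,-0.002,0,0,0],[0,0,-0.002,0,0,0],[0,0,-0.01,0,0,0],[0,0,-0.04,0,0,0],[0,0,-0.08,0,0,0],[0,0,-0.12,0,0,0],[0,0,-0.15,0,0,0]]' 0; python3 -c "
from to import *
to((.5235,.2657,.122),84.5,'W')"
```

```text
clock: 21.4
tcp_pos: [0.5149, 0.1327, 0.2001]
eef_rot: [[-0.995, 0.103, 0.003], [0.103, 0.995, 0.0], [-0.003, 0.001, -1.0]]
ft_force: [0.9, 0.9, 0.3]
width: 0.0851
grasp_force: 0.0
[0.0053 0.1331 0.0781] [ 0.0006  0.0031 -0.0068] tcp [0.5149 0.1327 0.2001] F [0.9 0.9 0.3] t 21.4
```

```bash
python3 -m jog '[[0.002,0.04,0,0,0,0],[0.005,0.09,0,0,0,0],[0.005,0.133,0,0,0,0],[0.005,0.133,0,0,0,0],[0.005,0.133,0.02,0,0,0],[0.005,0.133,0.04,0,0,0],[0.005,0.133,0.06,0,0,0],[0.005,0.133,0.075,0,0,0],[0.005,0.133,0.075,0,0,0],[0.005,0.133,0.075,0,0,0]]'; python3 - <<'E'
from to import *
from sil import *
loc()
q=[.5133,.1327,np.radians(-5.8)];out=[]
for c,(u0,v0,u1,v1) in (("top",(130,165,190,225)),("scene",(275,105,335,165))):
    im=grab_frame(c);v=cv2.resize(im[v0:v1,u0:u1],None,fx=6.6,fy=6.6,interpolation=2)
    P=proj(c,place(q,CAM,.077));cv2.polylines(v,[np.int32((P-[u0,v0]+.5)*6.6*16)],True,(0,255,0),1,shift=4);out.append(v)
cv2.imwrite("pics/seat.png",np.hstack(out))
E
```

```text
clock: 22.4
tcp_pos: [0.5229, 0.2652, 0.122]
eef_rot: [[-0.995, 0.103, -0.0], [0.103, 0.995, -0.0], [0.0, -0.0, -1.0]]
ft_force: [0.2, -0.2, 1.0]
width: 0.0857
grasp_force: 0.0
local [-0.0018  0.1182  0.122 ]
```

View pics/seat.png

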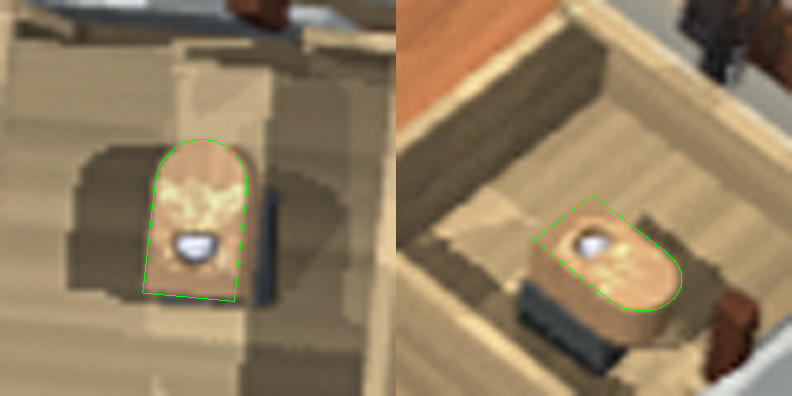

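The cam is seated flat with the post showing in its bore: top (159.5,202.5), scene (305,142). The outline fits at seated height. Now I'll grip the handle and close the hatch.

```bash
python3 -m jog '[[0,0,0,0,0,0],[0,0,0,0,0,0],[0,0,0,0,0,0],[0,0,0,0,0,0],[0,0,0,0,0,0],[0,0,0,0,0,0],[0,0,0,0,0,0],[0,0,0,0,0,0],[0,0,0,0,0,0],[0,0,0,0,0,0]]' 1 30; python3 -m jog '[[0,-0.01,0,0,0,0],[0,-0.03,0,0,0,0],[0,-0.05,0,0,0,0],[0,-0.07,0,0,0,0],[0,-0.09,0,0,0,0],[0,-0.11,0,0,0,0],[0,-0.13,0,0,0,0],[0,-0.15,0,0,0,0],[0,-0.17,0,0,0,0],[0,-0.182,0,0,0,0]]'; python3 -m jog '[[0,-0.002,0,0,0,0],[0,-0.004,0,0,0,0],[0,-0.006,0,0,0,0],[0,-0.008,0,0,0,0],[0,-0.009,0,0,0,0],[0,-0.010,0,0,0,0],[0,-0.011,0,0,0,0],[0,-0.011,0,0,0,0],[0,-0.011,0,0,0,0],[0,-0.011,0,0,0,0]]'; python3 -c "
from to import *
loc()"
```

```text
clock: 23.5
tcp_pos: [0.5227, 0.2655, 0.1218]
eef_rot: [[-0.995, 0.102, 0.0], [0.102, 0.995, 0.0], [-0.0, 0.0, -1.0]]
ft_force: [-1.6, 1.2, 3.7]
width: 0.0138
grasp_force: 31.1
clock: 24.5
tcp_pos: [0.5053, 0.0826, 0.1218]
eef_rot: [[-0.995, 0.104, 0.004], [0.104, 0.995, -0.0], [-0.004, 0.0, -1.0]]
ft_force: [6.8, 1.1, -5.3]
width: 0.0139
grasp_force: 30.4
clock: 25.5
tcp_pos: [0.5048, 0.0765, 0.1218]
eef_rot: [[-0.995, 0.103, 0.005], [0.103, 0.995, 0.006], [-0.005, 0.007, -1.0]]
ft_force: [10.3, 17.2, -6.0]
width: 0.0134
grasp_force: 31.1
local [-0.0006 -0.0714  0.1218]
```

```bash
python3 -m jog '[[0,0,0,0,0,0],[0,0,0,0,0,0],[0,0,0,0,0,0],[0,0,0,0,0,0],[0,0,0,0,0,0],[0,0,-0.02,0,0,0],[0,0,-0.06,0,0,0],[0,0,-0.11,0,0,0],[0,0,-0.15,0,0,0],[0,0,-0.15,0,0,0]]' 0; python3 -m jog '[[0,-0.05,0,0,0,0],[0.02,-0.10,0,0,0,0],[0.04,-0.15,0,0,0,0],[0.05,-0.20,0,0,0,0],[0.06,-0.25,0,0,0,0],[0.06,-0.25,0,0,0,0],[0.06,-0.25,0,0,0,0],[0.06,-0.25,0,0,0,0],[0.06,-0.25,0,0,0,0],[0.06,-0.25,0,0,0,0]]'; python3 - <<'E'
from to import *
out=[]
for c,(u0,v0,u1,v1) in (("top",(105,130,205,245)),("scene",(255,90,355,205))):
    im=grab_frame(c);out.append(cv2.resize(im[v0:v1,u0:u1],None,fx=4,fy=4,interpolation=2))
    for t in("mortise_block","spool","mallet","tenon_rail"):
        print(c,t,[b["position"].round(3) if hasattr(b["position"],"round") else np.round(b["position"],3) for b in boxes_of(t,c)[:1]])
cv2.imwrite("pics/end.png",np.hstack(out))
E
```

```text
clock: 26.5
tcp_pos: [0.5064, 0.0733, 0.2791]
eef_rot: [[-0.995, 0.103, 0.012], [0.103, 0.995, -0.0], [-0.012, 0.001, -1.0]]
ft_force: [0.5, -0.1, -0.0]
width: 0.0857
grasp_force: 0.0
clock: 27.5
tcp_pos: [0.4181, -0.1677, 0.2715]
eef_rot: [[-0.995, 0.1, -0.0], [0.1, 0.995, 0.0], [0.0, 0.0, -1.0]]
ft_force: [0.3, -0.6, -0.2]
width: 0.0851
grasp_force: 0.0
top mortise_block [array([ 0.49 , -0.215,  0.038])]
top spool [array([ 0.601, -0.253,  0.042])]
top mallet [array([ 0.633, -0.475,  0.069])]
top tenon_rail [array([ 0.357, -0.504,  0.028])]
scene mortise_block [array([ 0.482, -0.212,  0.038])]
scene spool [array([ 0.607, -0.262,  0.041])]
scene mallet [array([ 0.649, -0.484,  0.069])]
scene tenon_rail [array([ 0.364, -0.512,  0.02 ])]
```

View pics/end.png

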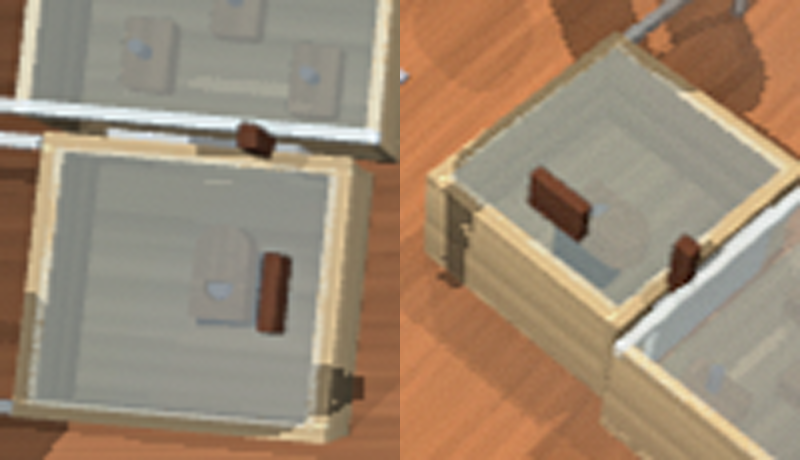

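The hatch is shut, with its handle at top (173,203). The cam shows through it on the post at (159,202), and the pull is still at its shut place, (168,164). The bystanders have not moved.

```bash
python3 -c "
from station import *
print(sign_off())"
```

```text
the job is handed in; nothing more can be done
None
```

The job is handed in at about 28 s of the 72 s allowed: the inner door was pushed home first (about 25 N against its stop), the cam is fully down on the post, the hatch is shut, and the block, spool, rail and mallet were not touched.

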